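# Refit a gas hob knob and hold the tap in

### The arm

A 6-joint arm with a two-finger parallel gripper is mounted at the origin on a cart in front of the work surface, level with it; the furniture and walls round the work are solid. World frame = base frame: x ahead of the robot, y to its left, z up, the work surface at z = 0. Lengths are in m, angles in degrees, forces in N, time in s.
With the tool pointing down it reaches from about 0.375 to 0.9 m from the base axis. Payload 3.1 kg.
Tool frame: the origin (TCP) lies between the finger pads; the fingertips stand 22 mm ahead of it and the grasp point (between the pads) lies 3 mm ahead of it; y points along the fingers, x is the direction in which the jaws open and shut, and the axes are right-handed (so a half turn about y gives the same grasp; the last joint's range is limited). The gripper opens to 87 mm and grips with 3 to 60 N. Pads are 19 mm wide; open, the fingers measure 117 mm over their backs; the gripper's body (75 mm by 190 mm) begins 51 mm behind the grasp point.
Start: joints at [62.538, 30.224, 82.088, -0, 67.689, -10.227], TCP at [0.185, 0.597, 0.245] pointing down, gripper open.
Joint ranges: [-176.69, 176.69], [-43.24, 126.21], [12.49, 139.97], [-82, 262], [0, 151.66], [-163.58, 163.58]. Speed limits (degrees/s): [159.86, 159.86, 180, 180, 180, 180].

### API

Orientations are given as a 3x3 rotation matrix whose columns are the frame's x, y, z axes.
In Python, from rig import bot, imaging, workorder gives the robot as it stands. The module is installed in compiled form; this text tells all that it offers.
- The arm moves only by the tool drive_tool, never from a script. Its argument "commands" is a list of rows, each an object of numbers: "dx", "dy", "dz": the shift along the tool's x, y, z normalised to -1 to 1, where 1 is 4 cm; "wx", "wy", "wz": the turn, a rotation vector about the tool's x, y, z normalised to -1 to 1, where 1 is pi/2 rad; "grip": the finger opening in mm, from 0 to 87. In form: [{"dx": .., "dy": .., "dz": .., "wx": .., "wy": .., "wz": .., "grip": ..}, ...]. A call has 1 to 8 rows; each row shifts and turns the commanded pose from where the row before left it, along the tool's axes as they then stand; what a row does not reach is not made up. A row lasts 1/8 s, in which the tool goes at most 62.5 mm and 10.7 degrees, less where a joint would pass 70% of its speed; a pose out of reach is approached as far as the arm can. A call with a number of a shift or a turn outside -1 to 1 is refused whole. A call with a gripper value outside its range is refused whole. The fingers move at their own pace and stop on an object; the grip force is fixed at half the most. Time passes only in rows, so rows that do not move let the fingers close. It gives the time, the measured TCP pose, the force and the opening at its end, in the units of the state.
- bot.read_state(): the state, without advancing time (a new reading comes with each control period).
- imaging.capture(name): name is "scene" or "top"; returns (picture, depth): 480x640x3 uint8, red, green, blue; 480x640 float32, m along the optical axis (not along the pixel's ray), 0 where there is no reading.
- imaging.get_calibration(name): a dict with "mtx" (3x3 intrinsics, pixels), "dist" ([k1, k2, p1, p2, k3] as OpenCV has them; the pictures are not rectified), "world_to_cam" (4x4, takes a point from world to camera coordinates). Camera axes: x right, y down, z forward; pixel columns grow to the right and rows downward; lengths in m; the calibration is good to about 2 mm. A picture is of the moment at which its call begins. get_calibration takes no time and is no camera call.
- workorder.hand_in(): hands the job in, once; it reports no verdict.
The state is a dict: "time_s": time; "joint_positions": joint angles; "qvel": joint speeds; "tau": joint torques, N m; "position": TCP position; "tcp_rot": TCP orientation; "force": force on the tool from outside, world axes, zero at the start; "moment": the same for the moment, N m; "opening": opening from 0.0 (shut) to 1.0 (fully open).
Only numpy, scipy, OpenCV 4.12 (cv2) and the standard library are available. Lean on these libraries where they do the work, as an engineer would, in place of code of your own. Each camera call takes 0.05 s, during which the arm holds its last target. There are 200 camera calls.

### The job

A control knob has come off the gas hob on the worktop. Take the spice jar that stands on the hob against the bare tap shaft and stand it upright on the worktop; then pick up the loose knob, turn it so that the flat in its bore meets the flat of the D-shaped shaft, push it fully home and press it right in against the tap's spring, as one does to keep a burner lit. Finish while holding the knob and still pressing it in; leave the other knob and the things lying around alone.

Things in the scene. Friction and masses are not known exactly. Their poses are not given: they have to be found in the camera images.
- hob: twin-burner steel gas hob, 280 (x) x 360 (y) mm, flat top 55 mm above the worktop, fixed; place and yaw vary. Origin: centre of its underside, x axis to its back. The front 120 mm of the top is the control panel; the two taps stand 75 mm in front of the centre, 60 mm left and right; either may be the bare one. Behind: burners, pan supports 38 mm above the top.
- bare_tap: the tap without its knob, fixed in the panel. Origin: on the shaft axis, at the panel surface, 55 mm above the worktop.
- shaft_tip (a point): centre of the upper end (on the axis of the 12 mm round) of the bare aluminium shaft, 30 mm above the panel when not pressed. The shaft is upright and D-shaped: 12 mm diameter with one flat 1.5 mm from the axis along its whole length; the round edge of the tip is chamfered 1 mm, the flat is not. z axis up, x axis square to the flat and out of it.
- tap_turn (a joint): angle of the bare shaft, rad, counter-clockwise from above; at 0 the flat faces the back of the hob (hob x axis). Stiff: takes 0.2 N m to turn. Need not be changed.
- tap_press (a joint): how far the bare shaft is pushed down into the tap, m: 0 up, stop at 0.007. A spring pushes it up: 3.5 N at 0, 8.4 N at the stop.
- fitted_tap: the other tap, its knob in place, 51 mm tall above the panel and 52 mm wide, pointer to the back; does not move. Origin: on its axis at the panel surface.
- knob: loose black bar-grip knob, 0.08 kg, on the worktop right of the hob, bore down. Origin: centre of its underside; z up; x axis = pointer direction (white line on the bar). Round skirt 52 mm across, 24 mm high; on it the bar, 46 mm long (x), 14 mm wide (y), from 24 to 41 mm high. Fully home, its underside is 10 mm above the panel with the shaft up, 3 mm with it at the stop.
- knob_bore (a point): centre of the bore's closed upper end, on the knob's axis 20 mm above its underside, axes as the knob's; meets shaft_tip when fully home. The bore (mouth 2 mm above the underside) is D-shaped, 13.5 mm across, flat 2.25 mm from the axis on the +x (pointer) side: 0.75 mm of play all round, 7 degrees of turn. Its x axis must point as shaft_tip's; forced on over 15 degrees off is not fitted.
- knob_grip (a point): point to grip: middle of the bar, 33 mm above the knob's underside; axes as the knob's, so the fingers close along y.
- jar: glass spice jar with a dark cap, 41 mm diameter, 105 mm tall, 0.11 kg, standing on the panel in front of the bare shaft, 30 to 41 mm from its axis. Origin: centre of its underside.
- ramekin: bystander: white ramekin, 67 mm wide, 40 mm high, on the worktop right of the hob, behind the knob. Origin: centre of its underside.
- lemon: bystander: lemon, 78 x 55 x 56 mm, on the worktop far right. Origin: centre of its underside.
- matchbox: bystander: matchbox, 37 x 56 x 17 mm, on the worktop left of the hob towards the back; the worktop left of the hob in front of it is free. Origin: centre of its underside.
There are look-alikes about, which are no part of the job. What is shaped like the jar but turquoise is not meant.

How it is judged (in metres and radians):
On the way:
1. the jar stands upright on the worktop, off the hob, let go (height (world z) of jar between -0.006 and 0.006 m and angle between jar's own z axis and vertical below 0.1 rad and linear speed of jar below 0.03 m/s and contact force between the fingers and jar below 0.2 N), for 0.2 s.
At the end, for the whole second after the job is handed in: jar upright on the worktop (level within 6 mm, tilt < 0.1 rad), at rest, untouched; knob home on the bare shaft (within 2.5 mm of the end, 3 mm off axis, flats within 0.3 rad, tilt < 0.12 rad); fingers on it with > 2 N; shaft pressed in > 4.5 of its 7 mm, through the last second (height (world z) of jar between -0.006 and 0.006 m and angle between jar's own z axis and vertical below 0.1 rad and linear speed of jar below 0.03 m/s and contact force between the arm and jar below 0.2 N and z of knob_bore in the frame of shaft_tip between -0.003 and 0.0025 m and horizontal distance between knob_bore and shaft_tip below 0.003 m and angle between the x axis of knob_bore and the x axis of shaft_tip, either way round below 0.3 rad and angle between knob_bore's own z axis and vertical below 0.12 rad and value of joint tap_press above 0.0045 m and contact force between the fingers and knob above 2 N); the arm keeps its last pose, push and grip.
It fails at once if the other, fitted knob is pushed (contact force between the arm and fitted_tap above 5 N).
It fails at once if the ramekin is shifted by more than 30 mm (distance of ramekin from where it was at the start of the episode above 0.03 m).
It fails at once if the lemon is shifted by more than 30 mm (distance of lemon from where it was at the start of the episode above 0.03 m).
It fails at once if the matchbox is shifted by more than 30 mm (distance of matchbox from where it was at the start of the episode above 0.03 m).
It also fails if it takes over 61 s, if anything falls off the work surface, if the arm or the gripper's body presses on something with over 40 N, if the wrist force passes 120 N, or if a joint passes its speed limit or range.

## Working session

There is one attempt and no reset: what is moved stays moved. The work goes in short steps, Python scripts to look and compute and a tool call to move; the robot and the scene stay as the last step left them, time stands still between calls to the robot, and variables do not carry over. Pictures are saved under pics/ and viewed, on a budget of 10 in all, crops included, one or two more only if the job needs it, and the job is handed in when it is done.

Besides the shell and the picture viewer there is one more tool, called after "Call:" by a JSON object that holds its "op" and its "data", one argument or row to a line. drive_tool: Moves the arm, as the interface text tells. Its arguments: {"type":"object","properties":{"commands":{"type":"array"}},"required":["commands"]}

```bash
mkdir -p pics; cat > h.py <<'E'
import numpy as np, cv2
from rig import bot, imaging, workorder
def cap(n,tag):
    p,d=imaging.capture(n); np.savez(''+tag+'.npz',p=p,d=d,n=n); cv2.imwrite(f'pics/{tag}.png',p[...,::-1]); return p,d
def ray(n,u,v):
    c=imaging.get_calibration(n); q=cv2.undistortPoints(np.array([[[u,v]]],float),np.array(c['mtx']),np.array(c['dist']))[0,0]
    T=np.linalg.inv(np.array(c['world_to_cam'])); return T[:3,3],T[:3,:3]@np.array([q[0],q[1],1.])
def atz(n,u,v,z):
    o,r=ray(n,u,v); return o+r*(z-o[2])/r[2]
def atd(n,u,v,d):
    o,r=ray(n,u,v); return o+r*d
def proj(n,P):
    c=imaging.get_calibration(n); T=np.array(c['world_to_cam']); r,_=cv2.Rodrigues(T[:3,:3])
    return cv2.projectPoints(np.array(P,float).reshape(-1,1,3),r,T[:3,3],np.array(c['mtx']),np.array(c['dist']))[0][:,0]
def crop(tag,u0,v0,u1,v1,s,out):
    p=np.load(''+tag+'.npz')['p'][v0:v1,u0:u1,::-1]; cv2.imwrite(f'pics/{out}.png',cv2.resize(p,None,fx=s,fy=s,interpolation=cv2.INTER_CUBIC))
E
python3 - <<'E'
from h import *
a,_=cap('top','t0'); b,_=cap('scene','s0')
cv2.imwrite('pics/both.png',np.vstack([a,b])[...,::-1][:, :].copy()) 
for n in('top','scene'):
    c=imaging.get_calibration(n); T=np.linalg.inv(c['world_to_cam']); print(n,T.round(3).tolist(),c['mtx'][0][0])
print(bot.read_state())
E
```

```text
top [[0.011, -0.98, 0.199, 0.223], [-1.0, -0.01, 0.005, -0.008], [-0.003, -0.199, -0.98, 1.392], [0.0, 0.0, 0.0, 1.0]] 464.712261029834
scene [[0.591, -0.388, 0.707, -0.499], [-0.807, -0.27, 0.526, -0.747], [-0.013, -0.881, -0.473, 0.758], [0.0, 0.0, 0.0, 1.0]] 553.4044191457053
{'time_s': 0.1, 'joint_positions': array([ 6.25373934e+01,  3.02729297e+01,  8.21487472e+01, -9.04406056e-04,
        6.76887643e+01, -1.02272409e+01]), 'qvel': array([ 0.03728989, -0.10593601, -0.20985976,  0.05052634, -0.0440137 ,
        0.0148704 ]), 'tau': array([-3.90274672e-04, -4.40990710e+01, -1.77149749e+01,  6.34283060e-02,
        5.33796579e-02, -3.39147607e-05]), 'position': array([0.18487499, 0.59639155, 0.2436787 ]), 'tcp_rot': array([[ 2.96291068e-01, -8.75975063e-04, -9.55097291e-01],
       [ 9.55095804e-01, -1.71708258e-03,  2.96292181e-01],
       [-1.89952549e-03, -9.99998142e-01,  3.27883875e-04]]), 'force': array([-0.66946379,  1.12623887, -1.28855395]), 'moment': array([-0.05662387,  0.01951516, -0.03881186]), 'opening': 1.003311022361862}
```

View pics/t0.png

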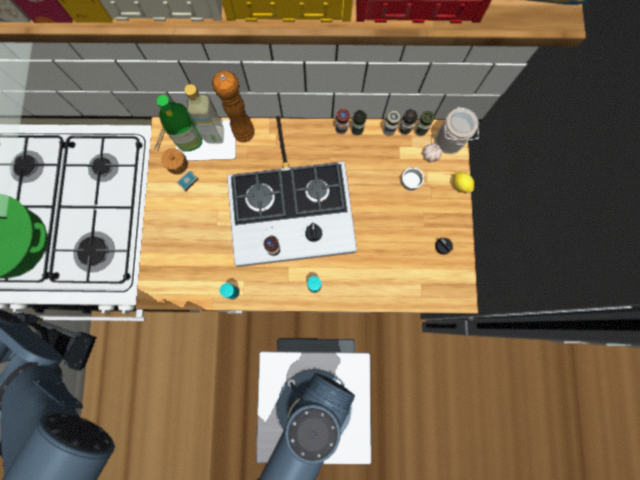

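View pics/s0.png

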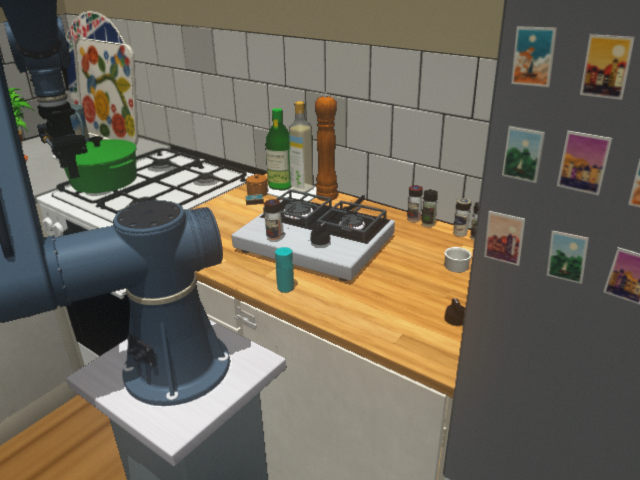

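Candidates for the jar: top (272,244) on the panel, with a dark red cap, against turquoise ones at (228,290) and (314,283) and a row of back-wall jars at (343..425,120). By the description it is (272,244). For the knob: loose at (444,246), fitted at (313,232). I'll check these in a close crop.

```bash
python3 - <<'E'
from h import *
p=np.load('t0.npz')['p'][...,::-1]; q=np.load('s0.npz')['p'][...,::-1]
r=lambda i,s:cv2.resize(i,None,fx=s,fy=s,interpolation=cv2.INTER_CUBIC)
A=r(p[160:270,225:360],4.444)  # 600x489
A=r(p[160:270,225:360],4)      # 540x440
B=r(p[226:266,424:464],6)      # 240
C=r(q[190:260,255:335],3)    # 240x210
col=np.zeros((450,240,3),np.uint8); col[:240]=B; col[240:450]=C
A=np.vstack([A,np.zeros((10,540,3),np.uint8)])
cv2.imwrite('pics/c1.png',np.hstack([A,col]))
E
```

```text
(no output)
```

View pics/c1.png

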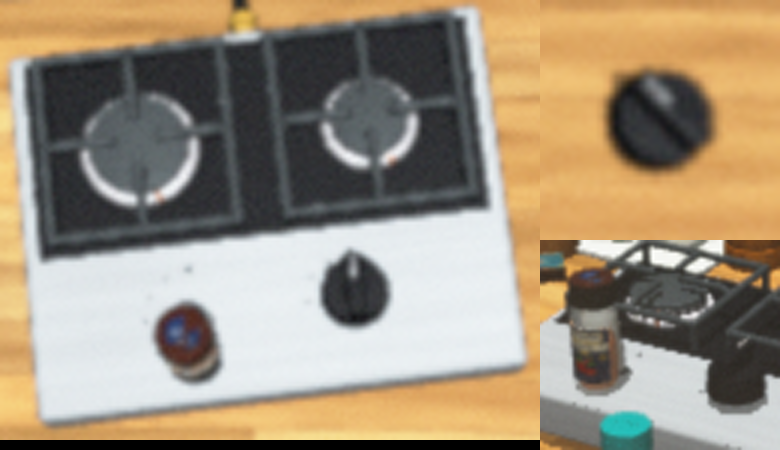

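The hob's top corners are near (235.5,265), (356,252), (344.5,162) and (228,175). The jar with the dark brown-red cap is at (271.5,243), on the panel in front of the left tap, whose shaft it hides. The fitted knob is at (313,232). The loose knob is at (444,246), pointer up-left. The choice stands.

```bash
python3 - <<'E'
from h import *
from scipy.optimize import least_squares
px=np.array([[235.5,264.5],[356,251.5],[344.7,162],[228,174.8]])
L=np.array([[-.14,.18],[-.14,-.18],[.14,-.18],[.14,.18]])
def M(p,l=L,z=.055):
    c,s=np.cos(p[2]),np.sin(p[2]); return np.c_[p[0]+c*l[:,0]-s*l[:,1],p[1]+s*l[:,0]+c*l[:,1],np.full(len(l),z)]
r=least_squares(lambda p:(proj('top',M(p))-px).ravel(),[.5,0,0])
print('hob',r.x.round(4),np.degrees(r.x[2]),r.fun.round(1))
t=np.array([[-.075,.06],[-.075,-.06]]); print('taps',M(r.x,t).round(4))
print('px shaft tip',proj('top',M(r.x,t[:1],.085)),proj('scene',M(r.x,t[:1],.085)),'fitted top px',proj('top',M(r.x,t[1:],.106)))
print('jar top',atz('top',271.5,243.25,.16).round(4))
d=np.load('t0.npz')['d']
for nm,u,v,z in[('knob',444,245.7,.03),('match',187,181,.017),('ram',413,178,.04),('lemon',464,183,.05),('turqL',228,290,.105),('turqR',314,283,.105),('pepper',173,160,.05),('leftstove',146,220,0)]:
    print(nm,atz('top',u,v,z).round(3))
# depth cluster of jar cap: height map
def cloud(n,tag):
    d=np.load(tag+'.npz')['d'];c=imaging.get_calibration(n)
    v,u=np.mgrid[:480,:640]; q=cv2.undistortPoints(np.stack([u,v],-1).reshape(-1,1,2).astype(float),np.array(c['mtx']),np.array(c['dist'])).reshape(480,640,2)
    T=np.linalg.inv(np.array(c['world_to_cam'])); P=np.concatenate([q*d[...,None],d[...,None]],-1)@T[:3,:3].T+T[:3,3]; P[d==0]=np.nan; return P
P=cloud('top','t0')
m=P[230:256,262:283].reshape(-1,3); k=m[(m[:,2]>.15)&(m[:,2]<.175)]; print('jarcap depth',len(k),k.mean(0).round(4),k.min(0).round(3),k.max(0).round(3))
m=P[232:260,430:458].reshape(-1,3); k=m[m[:,2]>.012]; b=m[m[:,2]>.033]; print('knob',len(k),k.mean(0).round(4),((k.min(0)+k.max(0))/2).round(4),k.max(0).round(3))
bb=b[:,:2]-b[:,:2].mean(0); w,V=np.linalg.eigh(bb.T@bb); print('bar',len(b),b.mean(0).round(4),V[:,1],np.degrees(np.arctan2(V[1,1],V[0,1])),w)
print('hobtop z',np.nanmedian(P[240:250,290:300,2]),'work z',np.nanmedian(P[220:240,180:200,2]))
E
```

```text
hob [0.5523 0.0706 0.1221] 6.996588883625099 [-1.4  1.2  1.5  0.5  0.9 -0.9 -1.  -1. ]
taps [[0.4706 0.121  0.055 ]
 [0.4852 0.0019 0.055 ]]
px shaft tip [[272.32692325 237.24500789]] [[280.54305874 224.85730731]] fitted top px [[313.94129237 231.19997898]]
jar top [0.4399 0.1153 0.16  ]
knob [ 0.461 -0.384  0.03 ]
match [0.658 0.397 0.017]
ram [ 0.667 -0.297  0.04 ]
lemon [ 0.649 -0.447  0.05 ]
turqL [0.318 0.237 0.105]
turqR [0.339 0.    0.105]
pepper [0.713 0.434 0.05 ]
leftstove [0.537 0.52  0.   ]
jarcap depth 178 [0.4393 0.1184 0.1583] [0.419 0.099 0.15 ] [0.46  0.139 0.166]
knob 215 [ 0.462  -0.3858  0.0289] [ 0.462  -0.3873  0.0304] [ 0.486 -0.364  0.048]
bar 80 [ 0.4636 -0.3878  0.0389] [-0.72473121 -0.68903169] -136.44649257184963 [0.0015979  0.01382518]
hobtop z 0.05328917060254035 work z -0.0024627237202405894
```

Call:
{"op": "drive_tool", "data": {
  "commands": [
    {"dx": -0.8, "dz": -0.8, "grip": 87},
    {"dx": -0.8, "dz": -0.8, "grip": 87},
    {"dx": -0.8, "dz": -0.8, "grip": 87},
    {"dx": -0.8, "dz": -0.8, "grip": 87},
    {"dx": -0.8, "dz": -0.8, "grip": 87},
    {"dx": -0.8, "dz": -0.8, "grip": 87},
    {"dx": -0.8, "dz": -0.8, "grip": 87},
    {"dx": -0.8, "dz": -0.8, "grip": 87}
  ]
}}

```text
schema error: expected keys dx, dy, dz, wx, wy, wz, grip
```

Call:
{"op": "drive_tool", "data": {
  "commands": [
    {"dx": -0.8, "dz": -0.8, "grip": 87},
    {"dx": -0.8, "dz": -0.8, "grip": 87},
    {"dx": -0.8, "dz": -0.8, "grip": 87},
    {"dx": -0.7, "dz": -0.8, "grip": 87},
    {"grip": 87},
    {"grip": 87}
  ]
}}

```text
schema error: expected keys dx, dy, dz, wx, wy, wz, grip
```

All keys are needed in each row.

Call:
{"op": "drive_tool", "data": {
  "commands": [
    {"dx": -0.8, "dy": 0, "dz": -0.8, "wx": 0, "wy": 0, "wz": 0, "grip": 87},
    {"dx": -0.8, "dy": 0, "dz": -0.8, "wx": 0, "wy": 0, "wz": 0, "grip": 87},
    {"dx": -0.8, "dy": 0, "dz": -0.8, "wx": 0, "wy": 0, "wz": 0, "grip": 87},
    {"dx": -0.8, "dy": 0, "dz": -0.8, "wx": 0, "wy": 0, "wz": 0, "grip": 87},
    {"dx": -0.8, "dy": 0, "dz": -0.8, "wx": 0, "wy": 0, "wz": 0, "grip": 87},
    {"dx": -0.8, "dy": 0, "dz": -0.8, "wx": 0, "wy": 0, "wz": 0, "grip": 87},
    {"dx": -0.8, "dy": 0, "dz": -0.8, "wx": 0, "wy": 0, "wz": 0, "grip": 87},
    {"dx": -0.8, "dy": 0, "dz": -0.8, "wx": 0, "wy": 0, "wz": 0, "grip": 87}
  ]
}}

```text
time_s: 1.1
position: [0.3541, 0.2752, 0.2444]
tcp_rot: [[0.296, -0.0, -0.955], [0.955, -0.0, 0.296], [-0.0, -1.0, 0.0]]
force: [1.0, -0.2, -0.1]
opening: 0.995
```

Call:
{"op": "drive_tool", "data": {
  "commands": [
    {"dx": -0.8, "dy": 0, "dz": -0.8, "wx": 0, "wy": 0, "wz": 0, "grip": 87},
    {"dx": -0.8, "dy": 0, "dz": -0.8, "wx": 0, "wy": 0, "wz": 0, "grip": 87},
    {"dx": -0.8, "dy": 0, "dz": -0.8, "wx": 0, "wy": 0, "wz": 0, "grip": 87},
    {"dx": -0.75, "dy": 0, "dz": -0.8, "wx": 0, "wy": 0, "wz": 0, "grip": 87},
    {"dx": 0, "dy": 0, "dz": 0, "wx": 0, "wy": 0, "wz": 0, "grip": 87},
    {"dx": 0, "dy": 0, "dz": 0, "wx": 0, "wy": 0, "wz": 0, "grip": 87}
  ]
}}

```text
time_s: 1.85
position: [0.438, 0.1185, 0.2442]
tcp_rot: [[0.297, -0.002, -0.955], [0.955, 0.0, 0.297], [-0.0, -1.0, 0.002]]
force: [-0.3, -0.4, 0.6]
opening: 1.004
```

Call:
{"op": "drive_tool", "data": {
  "commands": [
    {"dx": 0, "dy": 0.8, "dz": 0, "wx": 0, "wy": 0, "wz": 0, "grip": 87},
    {"dx": 0, "dy": 0.8, "dz": 0, "wx": 0, "wy": 0, "wz": 0, "grip": 87},
    {"dx": 0, "dy": 0.8, "dz": 0, "wx": 0, "wy": 0, "wz": 0, "grip": 87},
    {"dx": 0, "dy": 0.5, "dz": 0, "wx": 0, "wy": 0, "wz": 0, "grip": 87},
    {"dx": 0, "dy": 0, "dz": 0, "wx": 0, "wy": 0, "wz": 0, "grip": 30},
    {"dx": 0, "dy": 0, "dz": 0, "wx": 0, "wy": 0, "wz": 0, "grip": 30},
    {"dx": 0, "dy": 0, "dz": 0, "wx": 0, "wy": 0, "wz": 0, "grip": 30},
    {"dx": 0, "dy": 0, "dz": 0, "wx": 0, "wy": 0, "wz": 0, "grip": 30}
  ]
}}

```text
time_s: 2.85
position: [0.4391, 0.1184, 0.1293]
tcp_rot: [[0.296, 0.002, -0.955], [0.955, 0.0, 0.296], [0.001, -1.0, -0.002]]
force: [0.5, -0.1, -0.0]
opening: 0.632
```

Call:
{"op": "drive_tool", "data": {
  "commands": [
    {"dx": 0, "dy": 0, "dz": 0, "wx": 0, "wy": 0, "wz": 0, "grip": 30},
    {"dx": 0, "dy": 0, "dz": 0, "wx": 0, "wy": 0, "wz": 0, "grip": 30},
    {"dx": 0, "dy": -0.3, "dz": 0, "wx": 0, "wy": 0, "wz": 0, "grip": 30},
    {"dx": 0, "dy": -0.6, "dz": 0, "wx": 0, "wy": 0, "wz": 0, "grip": 30},
    {"dx": 0, "dy": -0.6, "dz": 0, "wx": 0, "wy": 0, "wz": 0, "grip": 30},
    {"dx": 0, "dy": -0.6, "dz": 0, "wx": 0, "wy": 0, "wz": 0, "grip": 30}
  ]
}}

```text
time_s: 3.6
position: [0.4384, 0.1182, 0.2138]
tcp_rot: [[0.296, -0.0, -0.955], [0.955, -0.0, 0.296], [-0.0, -1.0, 0.0]]
force: [0.6, -0.3, -0.8]
opening: 0.462
```

Call:
{"op": "drive_tool", "data": {
  "commands": [
    {"dx": 0.5, "dy": 0, "dz": 0.1, "wx": 0, "wy": 0, "wz": 0, "grip": 30},
    {"dx": 0.8, "dy": 0, "dz": 0.2, "wx": 0, "wy": 0, "wz": 0, "grip": 30},
    {"dx": 0.9, "dy": 0, "dz": 0.2, "wx": 0, "wy": 0, "wz": 0, "grip": 30},
    {"dx": 0.9, "dy": 0, "dz": 0.2, "wx": 0, "wy": 0, "wz": 0, "grip": 30},
    {"dx": 0.9, "dy": 0, "dz": 0.2, "wx": 0, "wy": 0, "wz": 0, "grip": 30},
    {"dx": 0.9, "dy": 0, "dz": 0.2, "wx": 0, "wy": 0, "wz": 0, "grip": 30},
    {"dx": 0.8, "dy": 0, "dz": 0.2, "wx": 0, "wy": 0, "wz": 0, "grip": 30},
    {"dx": 0.5, "dy": 0, "dz": 0.1, "wx": 0, "wy": 0, "wz": 0, "grip": 30}
  ]
}}

```text
time_s: 4.6
position: [0.4584, 0.373, 0.2129]
tcp_rot: [[0.295, 0.0, -0.955], [0.955, -0.0, 0.295], [-0.0, -1.0, -0.0]]
force: [0.3, -0.8, -0.7]
opening: 0.462
```

Call:
{"op": "drive_tool", "data": {
  "commands": [
    {"dx": 0, "dy": 0.5, "dz": 0, "wx": 0, "wy": 0, "wz": 0, "grip": 30},
    {"dx": 0, "dy": 0.8, "dz": 0, "wx": 0, "wy": 0, "wz": 0, "grip": 30},
    {"dx": 0, "dy": 0.8, "dz": 0, "wx": 0, "wy": 0, "wz": 0, "grip": 30},
    {"dx": 0, "dy": 0.7, "dz": 0, "wx": 0, "wy": 0, "wz": 0, "grip": 30},
    {"dx": 0, "dy": 0.4, "dz": 0, "wx": 0, "wy": 0, "wz": 0, "grip": 30},
    {"dx": 0, "dy": 0.2, "dz": 0, "wx": 0, "wy": 0, "wz": 0, "grip": 30},
    {"dx": 0, "dy": 0, "dz": 0, "wx": 0, "wy": 0, "wz": 0, "grip": 30}
  ]
}}

```text
time_s: 5.48
position: [0.4589, 0.3717, 0.0766]
tcp_rot: [[0.296, -0.0, -0.955], [0.955, -0.0, 0.296], [-0.0, -1.0, -0.0]]
force: [0.7, -0.1, -1.4]
opening: 0.467
```

Call:
{"op": "drive_tool", "data": {
  "commands": [
    {"dx": 0, "dy": 0.03, "dz": 0, "wx": 0, "wy": 0, "wz": 0, "grip": 30},
    {"dx": 0, "dy": 0.02, "dz": 0, "wx": 0, "wy": 0, "wz": 0, "grip": 30},
    {"dx": 0, "dy": 0, "dz": 0, "wx": 0, "wy": 0, "wz": 0, "grip": 30}
  ]
}}

```text
time_s: 5.85
position: [0.4589, 0.3719, 0.075]
tcp_rot: [[0.296, 0.001, -0.955], [0.955, 0.0, 0.296], [0.001, -1.0, -0.001]]
force: [0.4, 0.2, -0.5]
opening: 0.462
```

Call:
{"op": "drive_tool", "data": {
  "commands": [
    {"dx": 0, "dy": 0.02, "dz": 0, "wx": 0, "wy": 0, "wz": 0, "grip": 30},
    {"dx": 0, "dy": 0.02, "dz": 0, "wx": 0, "wy": 0, "wz": 0, "grip": 30},
    {"dx": 0, "dy": 0, "dz": 0, "wx": 0, "wy": 0, "wz": 0, "grip": 30}
  ]
}}

```text
time_s: 6.22
position: [0.4589, 0.3719, 0.0739]
tcp_rot: [[0.296, 0.001, -0.955], [0.955, 0.0, 0.296], [0.0, -1.0, -0.0]]
force: [-1.4, -0.1, 5.6]
opening: 0.466
```

Call:
{"op": "drive_tool", "data": {
  "commands": [
    {"dx": 0, "dy": 0, "dz": 0, "wx": 0, "wy": 0, "wz": 0, "grip": 80},
    {"dx": 0, "dy": 0, "dz": 0, "wx": 0, "wy": 0, "wz": 0, "grip": 80},
    {"dx": 0, "dy": 0, "dz": 0, "wx": 0, "wy": 0, "wz": 0, "grip": 80},
    {"dx": 0, "dy": 0, "dz": 0, "wx": 0, "wy": 0, "wz": 0, "grip": 80},
    {"dx": 0, "dy": -0.3, "dz": 0, "wx": 0, "wy": 0, "wz": 0, "grip": 80},
    {"dx": 0, "dy": -1, "dz": 0, "wx": 0, "wy": 0, "wz": 0, "grip": 80},
    {"dx": 0, "dy": -1, "dz": 0, "wx": 0, "wy": 0, "wz": 0, "grip": 80},
    {"dx": 0, "dy": -1, "dz": 0, "wx": 0, "wy": 0, "wz": 0, "grip": 80}
  ]
}}

```text
time_s: 7.22
position: [0.4587, 0.3717, 0.207]
tcp_rot: [[0.296, 0.001, -0.955], [0.955, 0.0, 0.296], [0.0, -1.0, -0.0]]
force: [0.9, -0.2, 0.2]
opening: 0.92
```

Call:
{"op": "drive_tool", "data": {
  "commands": [
    {"dx": 0, "dy": -1, "dz": 0, "wx": 0, "wy": 0, "wz": 0, "grip": 80},
    {"dx": 0, "dy": -0.5, "dz": 0, "wx": 0, "wy": 0, "wz": 0, "grip": 80},
    {"dx": 0, "dy": 0, "dz": 0, "wx": 0, "wy": 0, "wz": 0, "grip": 80}
  ]
}}

```text
time_s: 7.6
position: [0.4596, 0.3723, 0.2676]
tcp_rot: [[0.296, 0.005, -0.955], [0.955, 0.003, 0.296], [0.004, -1.0, -0.004]]
force: [0.1, 0.2, 0.6]
opening: 0.916
```

```bash
python3 - <<'E'
from h import *
print(bot.read_state()['position'])
acc={}
for n in('top','scene'):
    acc[n]=np.mean([cap(n,n+'1')[0].astype(float) for _ in range(6)],0)
r=lambda i,s:cv2.resize(i,None,fx=s,fy=s,interpolation=cv2.INTER_CUBIC)
A=acc['top'][222:252,257:287][...,::-1]; B=acc['scene'][205:245,260:300][...,::-1]
C=acc['top'][150:300,160:310][...,::-1]
o=np.hstack([np.vstack([r(A,13.0)[:390,:390]]),np.vstack([r(B,9.75)[:390,:390]])])
D=np.hstack([r(C,1.4)[:200], r(acc['scene'][150:300,180:330][...,::-1],1.4)[:200]]); D=np.pad(D,((0,0),(0,780-D.shape[1]),(0,0)))
cv2.imwrite('pics/c2.png',np.clip(np.vstack([o,D]),0,255))
np.savez('acc.npz',**acc)
E
```

```text
[0.45960253 0.37230364 0.2676129 ][ WARN:0@12.021] global loadsave.cpp:1063 imwrite_ Unsupported depth image for selected encoder is fallbacked to CV_8U.
```

View pics/c2.png

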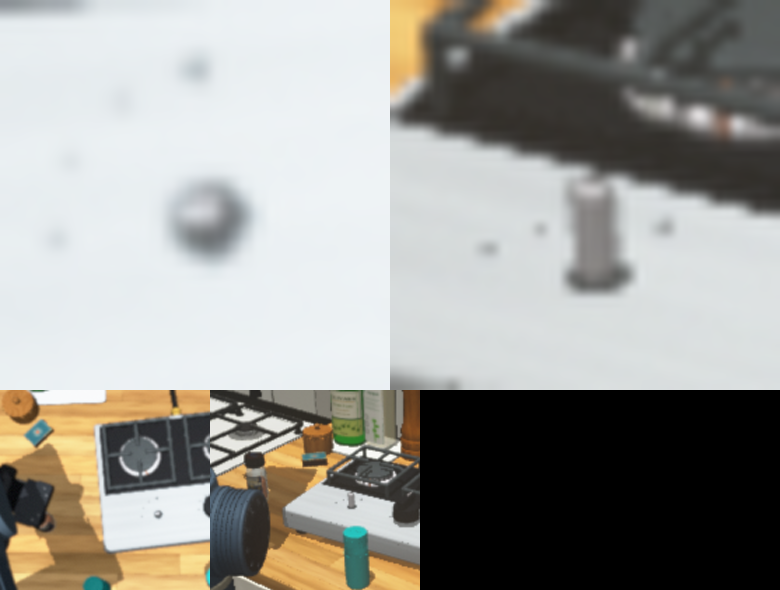

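The averaged crops show the jar standing upright left of the hob (scene about (360,205)) and the bare shaft: top image about (272.5,237.5), scene about (281,224). The D is only about 4 px across, so I'll fit a rendered model to get its angle.

```bash
cat > fit.py <<'E'
from h import *
from scipy.optimize import minimize
acc=np.load('acc.npz'); S=16
win={'top':(262,227,284,249),'scene':(271,210,292,237)}
win={'top':(266,231,280,245),'scene':(274,217,288,235)}
def D(th,n=73):
    a0=np.arccos(.25); a=np.linspace(a0,2*np.pi-a0,n)+th; return np.c_[6e-3*np.cos(a),6e-3*np.sin(a)]
def render(n,xy,th,R):
    u0,v0,u1,v1=win[n]; H,W=(v1-v0)*S,(u1-u0)*S; lab=np.zeros((H,W),np.int32); 
    def px(P): return ((proj(n,P)-[u0,v0]+.5)*S-.5)
    def fill(im,P,val): cv2.fillConvexPoly(im,np.round(px(P)*8).astype(np.int32),val,shift=3)
    c=np.linspace(0,2*np.pi,49); C=np.c_[R*np.cos(c),R*np.sin(c)]+xy
    col=np.zeros((H,W),np.uint8)
    for z in(.055,.056,.057): fill(col,np.c_[C,np.full(49,z)],1)
    d=D(th)+xy; L=[np.zeros((H,W),np.float32) for _ in range(4)]
    o,_=ray(n,320,240)
    k=len(d)
    for i in range(k):
        p,q=d[i],d[(i+1)%k]; nrm=np.array([q[1]-p[1],p[0]-q[0]]); nrm/=np.linalg.norm(nrm)
        if nrm@(o[:2]-p)<=0: continue
        P=np.array([[*p,.055],[*q,.055],[*q,.085],[*p,.085]])
        for l,v in zip(L,(1,nrm[0],nrm[1],0)): fill(l,P,float(v))
        fill(col,P,0)
    T=np.c_[d,np.full(k,.085)]
    for l,v in zip(L,(0,0,0,1)): fill(l,T,float(v))
    fill(col,T,0)
    A=[col.astype(np.float32)]+L
    A=[cv2.resize(cv2.GaussianBlur(a,(0,0),S*.5),(u1-u0,v1-v0),interpolation=cv2.INTER_AREA).ravel() for a in A]
    v,u=np.mgrid[0:v1-v0,0:u1-u0]; A+= [np.ones(u.size),u.ravel(),v.ravel()]
    return np.array(A).T
def res(n,xy,th,R,full=False):
    u0,v0,u1,v1=win[n]; I=acc[n].mean(-1)[v0:v1,u0:u1].ravel(); M=render(n,xy,th,R)
    w=np.ones(len(I))
    if n=='scene': v,u=np.mgrid[v0:v1,u0:u1]; w=(v.ravel()>=219+ (u.ravel()-274)*.45).astype(float)
    lam=np.diag([0.05]*5+[0]*3); x=np.linalg.solve((M*w[:,None]).T@M+lam,(M*w[:,None]).T@I); r=((I-M@x)*w)
    return (r@r,x) if full else r@r
if __name__=='__main__':
    for n in win:
        u0,v0,u1,v1=win[n]; print(n); print(acc[n].mean(-1)[v0:v1,u0:u1].round().astype(int))
    out=[]
    for n in win:
        for a in range(-180,180,15):
            b=min((minimize(lambda p:res(n,p/1e3,np.radians(a),R),[470.,121.],method='Nelder-Mead',options=dict(maxfev=45,initial_simplex=[[470,121],[473,121],[470,124]])) for R in(.009,)),key=lambda m:m.fun)
            out.append((n,a,round(b.fun),b.x.round(1).tolist(),res(n,b.x/1e3,np.radians(a),.009,True)[1].round()[:5].tolist()))
    for o in out: print(*o)
E
time python3 fit.py
```

```text
top
[[237 238 239 239 239 240 240 240 241 241 241 241 242 242]
 [240 240 240 240 240 240 241 240 241 240 241 241 241 241]
 [240 240 240 239 239 239 240 240 240 240 240 240 240 241]
 [239 239 239 239 239 239 238 238 238 240 240 240 241 240]
 [238 239 238 238 236 231 226 223 227 236 239 240 241 240]
 [238 238 237 235 225 205 187 176 181 221 236 240 241 241]
 [238 237 237 229 206 196 196 183 148 178 226 239 241 241]
 [238 238 237 225 196 208 209 185 134 148 209 237 241 241]
 [239 239 238 226 180 156 149 137 123 162 219 236 240 240]
 [238 238 238 230 194 144 121 118 139 193 230 239 239 240]
 [237 238 238 235 224 196 167 158 182 222 236 239 239 239]
 [237 237 238 238 236 231 223 217 227 235 238 239 239 239]
 [236 236 236 237 237 237 236 236 238 239 239 240 240 240]
 [236 236 237 238 238 238 238 238 239 240 239 240 240 240]]
scene
[[ 48  48  51  50  52  53  52  52  52  52  54  60  76  89]
 [ 48  48  47  47  48  49  50  49  53  52  51  52  54  54]
 [ 52  52  52  51  49  49  49  48  48  48  48  48  48  48]
 [ 88  82  70  57  53  52  51  51  49  50  47  47  48  47]
 [197 190 153 101  89  81  
[... 2151 characters left out ...]
^^^^^^^^^^^
  File "fit.py", line 22, in render
    for l,v in zip(L,(1,nrm[0],nrm[1],0)): fill(l,P,float(v))
                                           ~~~~^^^^^^^^^^^^^^
  File "fit.py", line 11, in fill
    def fill(im,P,val): cv2.fillConvexPoly(im,np.round(px(P)*8).astype(np.int32),val,shift=3)
                                                       ~~^^^
  File "fit.py", line 10, in px
    def px(P): return ((proj(n,P)-[u0,v0]+.5)*S-.5)
                        ~~~~^^^^^
  File "h.py", line 13, in proj
    c=imaging.get_calibration(n); T=np.array(c['world_to_cam']); r,_=cv2.Rodrigues(T[:3,:3])
ValueError: time passes only in moves, steps and waits

real	0m3.426s
user	0m2.693s
sys	0m0.153s
```

```bash
sed -i 's/^def cap/_C={}\ndef cal(n):\n    if n not in _C: _C[n]={k:np.array(v) for k,v in imaging.get_calibration(n).items()}\n    return _C[n]\ndef cap/; s/c=imaging.get_calibration(n)/c=cal(n)/' h.py
sed -i 's/^    for n in win:\n        u0,v0.*print.*//; /print(acc\[n\]/d' fit.py
python3 - <<'E'
s=open('fit.py').read()
s=s.replace("if __name__=='__main__':\n    for n in win:\n","if __name__=='__main__':\n") 
open('fit.py','w').write(s)
E
time timeout 500 python3 fit.py
```

```text
top -180 6298 [472.8, 123.3] [-108.0, -67.0, -23.0, 93.0, -34.0]
top -165 6212 [473.1, 123.5] [-114.0, -61.0, -34.0, 70.0, -30.0]
top -150 5895 [473.1, 123.4] [-115.0, -20.0, 6.0, 52.0, -28.0]
top -135 5640 [473.1, 123.5] [-115.0, -21.0, 17.0, 30.0, -26.0]
top -120 6051 [472.9, 123.3] [-110.0, -38.0, 47.0, -2.0, -25.0]
top -105 5672 [472.6, 123.0] [-102.0, -39.0, 80.0, 3.0, -26.0]
top -90 4584 [472.6, 122.8] [-98.0, -34.0, 95.0, 25.0, -26.0]
top -75 3642 [472.4, 122.9] [-94.0, -36.0, 90.0, 34.0, -27.0]
top -60 3115 [472.4, 122.8] [-89.0, -65.0, 57.0, 22.0, -26.0]
top -45 2475 [472.4, 122.8] [-89.0, -68.0, 51.0, 23.0, -27.0]
top -30 2255 [472.4, 122.9] [-90.0, -73.0, 44.0, 26.0, -28.0]
top -15 2342 [472.4, 122.9] [-90.0, -83.0, 31.0, 25.0, -31.0]
top 0 2636 [472.3, 122.9] [-89.0, -92.0, 21.0, 22.0, -34.0]
top 15 3118 [472.4, 122.9] [-89.0, -95.0, 16.0, 21.0, -36.0]
top 30 3479 [472.4, 122.9] [-87.0, -97.0, 15.0, 21.0, -38.0]
top 45 3614 [472.3, 122.9] [-85.0, -101.0, 12.0, 19.0, -38.0]
top 60 3807 [472.3, 122.8] [-81.0, -109.0, 6.0, 14.0, -38.0]
top 75 4273 [472.1, 122.8] [-76.0, -122
[... 1318 characters left out ...]
]
scene 30 95113 [477.7, 127.9] [-157.0, -67.0, 11.0, 18.0, 2.0]
scene 45 95087 [477.7, 127.9] [-157.0, -67.0, 11.0, 18.0, 1.0]
scene 60 95169 [477.4, 127.6] [-154.0, -69.0, 9.0, 16.0, -0.0]
scene 75 94830 [477.4, 127.6] [-151.0, -75.0, 6.0, 11.0, -3.0]
scene 90 94728 [477.3, 127.7] [-145.0, -90.0, -4.0, -3.0, -5.0]
scene 105 96959 [476.5, 127.5] [-130.0, -128.0, -23.0, -37.0, -7.0]
scene 120 103854 [476.1, 127.6] [-121.0, -159.0, -31.0, -68.0, -9.0]
scene 135 107694 [475.1, 127.2] [-113.0, -188.0, -71.0, -89.0, -3.0]
scene 150 103634 [475.7, 127.3] [-123.0, -114.0, -39.0, -16.0, -5.0]
scene 165 99674 [476.8, 127.7] [-131.0, -73.0, 8.0, 22.0, -11.0]
real	0m44.864s
user	0m43.796s
sys	0m1.646s
```

```bash
sed -i "s/w=(v.ravel()>=219+ (u.ravel()-274)\*.45)/w=(v.ravel()>=223.9+(u.ravel()-280)*.25)/" fit.py
cat > f2.py <<'E'
from fit import *
for a in list(range(-180,180,15)):
    o=[]
    f=lambda p:sum(res(n,(p[2*i:2*i+2])/1e3,np.radians(a),.009)/s for i,(n,s) in enumerate((('top',1),('scene',1))))+ 40*((p[:2]-p[2:])**2).sum()
    m=minimize(f,[472.4,122.9,473.4,123.9],method='Nelder-Mead',options=dict(maxfev=90,initial_simplex=np.array([472.4,122.9,473.4,123.9])+np.vstack([np.zeros(4),2*np.eye(4)])))
    print(a,round(m.fun),m.x.round(1),[round(res(n,m.x[2*i:2*i+2]/1e3,np.radians(a),.009)) for i,n in enumerate(('top','scene'))])
E
timeout 560 python3 f2.py
```

```text
-180 18329 [472.8 123.4 476.4 127.2] [6354, 10895]
-165 16877 [473.1 123.5 476.9 127.5] [6261, 9371]
-150 19879 [472.6 123.2 476.  126.4] [6978, 12006]
-135 17364 [473.1 123.5 477.7 127.7] [5648, 10166]
-120 17665 [473.  123.4 477.9 127.8] [6208, 9709]
-105 17270 [472.8 123.1 477.8 127.6] [5650, 9810]
-90 17523 [472.6 123.  478.  127.6] [4683, 10810]
-75 20160 [472.6 123.  478.1 127.3] [3765, 14457]
-60 26229 [472.5 122.8 478.  126.8] [3247, 21112]
-45 37900 [472.4 122.8 478.3 127. ] [2493, 33315]
-30 21854 [472.5 122.9 477.8 126.9] [2339, 17751]
-15 14988 [472.4 122.9 477.8 127.4] [2352, 10677]
0 13326 [472.5 122.9 477.7 127.7] [2688, 8608]
15 13910 [472.4 122.9 477.6 127.7] [3138, 8770]
30 14352 [472.6 123.  477.6 127.9] [3556, 8797]
45 14560 [472.5 123.  477.7 127.9] [3722, 8799]
60 14798 [472.3 122.8 477.8 128. ] [3863, 8623]
75 15506 [472.3 122.8 477.6 128. ] [4340, 8959]
90 17861 [472.2 122.9 477.2 127.9] [5179, 10692]
105 23530 [472.2 122.9 476.4 127.6] [6511, 15464]
120 35523 [472.2 123.  476.2 127.9] [8355, 25564]
135 37396 [472.4 123.1 474.6 127.3] [8070, 28418]
150 30133 [472.7 123.1 475.9 127.6] [7753, 21162]
165 22816 [472.8 123.4 476.2 127.6] [7201, 14409]
```

```bash
cat > f3.py <<'E'
from fit import *
n='top'; win=(430,232,459,261); u0,v0,u1,v1=win; H,W=(v1-v0)*S,(u1-u0)*S
I=acc[n][v0:v1,u0:u1]; I=I.reshape(-1,3)
def model(p):
    x,y,a=p[0]/1e3,p[1]/1e3,np.radians(p[2]); L=[np.zeros((H,W),np.float32) for _ in range(5)]
    px=lambda P:((proj(n,P)-[u0,v0]+.5)*S-.5)
    def fill(P,k):
        q=np.round(cv2.convexHull(px(P).astype(np.float32))*8).astype(np.int32)
        for i,l in enumerate(L): cv2.fillConvexPoly(l,q,float(i==k),shift=3)
    t=np.linspace(0,2*np.pi,60); C=np.c_[x+.026*np.cos(t),y+.026*np.sin(t)]; Z=lambda z:np.full(60,z)
    fill(np.vstack([np.c_[C,Z(0)],np.c_[C,Z(.024)]]),0); fill(np.c_[C,Z(.024)],1)
    c,s=np.cos(a),np.sin(a)
    R=lambda b,z:np.array([[x+c*i-s*j,y+s*i+c*j,z] for i,j in b])
    b=[(.023,.007),(-.023,.007),(-.023,-.007),(.023,-.007)]
    fill(np.vstack([R(b,.024),R(b,.041)]),2); fill(R(b,.041),3); fill(R([(.021,.0015),(.007,.0015),(.007,-.0015),(.021,-.0015)],.041),4)
    A=[cv2.resize(cv2.GaussianBlur(l,(0,0),S*.5),(u1-u0,v1-v0),interpolation=cv2.INTER_AREA).ravel() for l in L]
    v,u=np.mgrid[0:v1-v0,0:u1-u0]; return np.array(A+[np.ones(u.size),u.ravel(),v.ravel()]).T
def f(p):
    M=model(p); x=np.linalg.lstsq(M,I,rcond=None)[0]; return ((I-M@x)**2).sum()
for a0 in(30,45,60,-135):
    m=minimize(f,[462,-386,a0],method='Nelder-Mead',options=dict(maxfev=150,initial_simplex=[[462,-386,a0],[466,-386,a0],[462,-382,a0],[462,-386,a0+8]]))
    print(a0,round(m.fun),m.x.round(2))
E
python3 f3.py
```

```text
30 292533 [ 462.25 -384.05   21.72]
45 292643 [ 462.25 -384.05   21.78]
60 412506 [ 462.34 -383.95   60.51]
-135 340862 [ 462.35 -384.1  -157.96]
```

```bash
python3 - <<'E'
from h import *
a=np.load('acc.npz')['top'][228:264,426:462][...,::-1]
a=np.clip((a-0)*1.5,0,255).astype(np.uint8)
cv2.imwrite('pics/c3.png',cv2.resize(a,None,fx=12,fy=12,interpolation=cv2.INTER_CUBIC))
for an in(22,44):
    t=np.radians(an);print(an,((proj('top',[[.4622+.023*np.cos(t),-.384+.023*np.sin(t),.041],[.4622-.023*np.cos(t),-.384-.023*np.sin(t),.041]])-[426,228]+.5)*12-.5).round())
E
```

```text
22 [[193. 119.]
 [271. 291.]]
44 [[164. 138.]
 [300. 272.]]
```

View pics/c3.png

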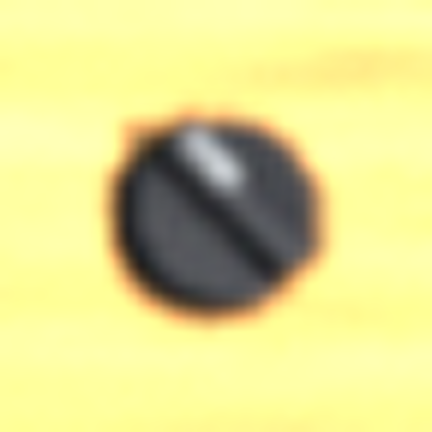

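The pointer's white line runs from (190,135) to (235,185) in the crop, and the bar edge is parallel to it. So the pointer is at about 44° world, and I'll grasp with tool x at -46°.

Call:
{"op": "drive_tool", "data": {
  "commands": [
    {"dx": 0, "dy": 0, "dz": 0, "wx": 0, "wy": 0.11, "wz": 0, "grip": 80},
    {"dx": 0, "dy": 0, "dz": 0, "wx": 0, "wy": 0.11, "wz": 0, "grip": 80},
    {"dx": 0, "dy": 0, "dz": 0, "wx": 0, "wy": 0.11, "wz": 0, "grip": 80},
    {"dx": 0, "dy": 0, "dz": 0, "wx": 0, "wy": 0.11, "wz": 0, "grip": 80},
    {"dx": 0, "dy": 0, "dz": 0, "wx": 0, "wy": 0.11, "wz": 0, "grip": 80},
    {"dx": 0, "dy": 0, "dz": 0, "wx": 0, "wy": 0.11, "wz": 0, "grip": 80},
    {"dx": 0, "dy": 0, "dz": 0, "wx": 0, "wy": 0.11, "wz": 0, "grip": 80},
    {"dx": 0, "dy": 0, "dz": 0, "wx": 0, "wy": 0.11, "wz": 0, "grip": 80}
  ]
}}

```text
time_s: 9.2
position: [0.4587, 0.3718, 0.2649]
tcp_rot: [[0.993, -0.0, 0.118], [-0.118, -0.0, 0.993], [-0.0, -1.0, -0.0]]
force: [0.2, 0.4, 0.0]
opening: 0.914
```

Call:
{"op": "drive_tool", "data": {
  "commands": [
    {"dx": 0, "dy": 0, "dz": 0, "wx": 0, "wy": 0.11, "wz": 0, "grip": 60},
    {"dx": 0, "dy": 0, "dz": 0, "wx": 0, "wy": 0.11, "wz": 0, "grip": 60},
    {"dx": 0, "dy": 0, "dz": 0, "wx": 0, "wy": 0.11, "wz": 0, "grip": 50},
    {"dx": 0, "dy": 0, "dz": 0, "wx": 0, "wy": 0.11, "wz": 0, "grip": 50},
    {"dx": 0, "dy": 0, "dz": 0, "wx": 0, "wy": 0, "wz": 0, "grip": 50},
    {"dx": 0, "dy": 0, "dz": 0, "wx": 0, "wy": 0, "wz": 0, "grip": 50}
  ]
}}

```text
time_s: 9.95
position: [0.4587, 0.3718, 0.2649]
tcp_rot: [[0.696, -0.0, 0.718], [-0.718, -0.0, 0.696], [-0.0, -1.0, -0.0]]
force: [-0.3, 0.3, -0.4]
opening: 0.574
```

Call:
{"op": "drive_tool", "data": {
  "commands": [
    {"dx": 0.85, "dy": 0, "dz": -0.82, "wx": 0, "wy": 0, "wz": 0, "grip": 50},
    {"dx": 0.85, "dy": 0, "dz": -0.82, "wx": 0, "wy": 0, "wz": 0, "grip": 50},
    {"dx": 0.85, "dy": 0, "dz": -0.82, "wx": 0, "wy": 0, "wz": 0, "grip": 50},
    {"dx": 0.85, "dy": 0, "dz": -0.82, "wx": 0, "wy": 0, "wz": 0, "grip": 50},
    {"dx": 0.85, "dy": 0, "dz": -0.82, "wx": 0, "wy": 0, "wz": 0, "grip": 50},
    {"dx": 0.85, "dy": 0, "dz": -0.82, "wx": 0, "wy": 0, "wz": 0, "grip": 50},
    {"dx": 0.85, "dy": 0, "dz": -0.82, "wx": 0, "wy": 0, "wz": 0, "grip": 50},
    {"dx": 0.85, "dy": 0, "dz": -0.82, "wx": 0, "wy": 0, "wz": 0, "grip": 50}
  ]
}}

```text
time_s: 10.95
position: [0.4587, -0.0077, 0.2652]
tcp_rot: [[0.696, 0.001, 0.718], [-0.718, -0.0, 0.696], [0.001, -1.0, 0.0]]
force: [-0.0, -0.6, -1.5]
opening: 0.573
```

Call:
{"op": "drive_tool", "data": {
  "commands": [
    {"dx": 0.85, "dy": 0, "dz": -0.82, "wx": 0, "wy": 0, "wz": 0, "grip": 50},
    {"dx": 0.85, "dy": 0, "dz": -0.82, "wx": 0, "wy": 0, "wz": 0, "grip": 50},
    {"dx": 0.85, "dy": 0, "dz": -0.82, "wx": 0, "wy": 0, "wz": 0, "grip": 50},
    {"dx": 0.85, "dy": 0, "dz": -0.82, "wx": 0, "wy": 0, "wz": 0, "grip": 50},
    {"dx": 0.85, "dy": 0, "dz": -0.82, "wx": 0, "wy": 0, "wz": 0, "grip": 50},
    {"dx": 0.85, "dy": 0, "dz": -0.82, "wx": 0, "wy": 0, "wz": 0, "grip": 50},
    {"dx": 0.85, "dy": 0, "dz": -0.82, "wx": 0, "wy": 0, "wz": 0, "grip": 50},
    {"dx": 0.85, "dy": 0, "dz": -0.82, "wx": 0, "wy": 0, "wz": 0, "grip": 50}
  ]
}}

```text
time_s: 11.95
position: [0.4585, -0.3857, 0.265]
tcp_rot: [[0.696, 0.0, 0.719], [-0.719, -0.0, 0.696], [0.0, -1.0, 0.0]]
force: [1.5, -0.5, 0.4]
opening: 0.573
```

Call:
{"op": "drive_tool", "data": {
  "commands": [
    {"dx": 0, "dy": 0.6, "dz": 0, "wx": 0, "wy": 0, "wz": 0, "grip": 50},
    {"dx": 0, "dy": 1, "dz": 0, "wx": 0, "wy": 0, "wz": 0, "grip": 50},
    {"dx": 0, "dy": 1, "dz": 0, "wx": 0, "wy": 0, "wz": 0, "grip": 50},
    {"dx": 0, "dy": 0.8, "dz": 0, "wx": 0, "wy": 0, "wz": 0, "grip": 50},
    {"dx": 0, "dy": 0.4, "dz": 0, "wx": 0, "wy": 0, "wz": 0, "grip": 50},
    {"dx": 0, "dy": 0, "dz": 0, "wx": 0, "wy": 0, "wz": 0, "grip": 50},
    {"dx": 0, "dy": 0, "dz": 0, "wx": 0, "wy": 0, "wz": 0, "grip": 50}
  ]
}}

```text
time_s: 12.82
position: [0.4594, -0.3849, 0.1142]
tcp_rot: [[0.695, 0.002, 0.719], [-0.719, -0.002, 0.695], [0.003, -1.0, -0.0]]
force: [0.8, 0.7, -0.6]
opening: 0.572
```

Call:
{"op": "drive_tool", "data": {
  "commands": [
    {"dx": 0.03, "dy": 0.5, "dz": 0.08, "wx": 0, "wy": 0, "wz": 0, "grip": 50},
    {"dx": 0, "dy": 0.5, "dz": 0, "wx": 0, "wy": 0, "wz": 0, "grip": 50},
    {"dx": 0, "dy": 0.4, "dz": 0, "wx": 0, "wy": 0, "wz": 0, "grip": 50},
    {"dx": 0, "dy": 0.15, "dz": 0, "wx": 0, "wy": 0, "wz": 0, "grip": 50},
    {"dx": 0, "dy": 0.07, "dz": 0, "wx": 0, "wy": 0, "wz": 0, "grip": 50},
    {"dx": 0, "dy": 0, "dz": 0, "wx": 0, "wy": 0, "wz": 0, "grip": 50},
    {"dx": 0, "dy": 0, "dz": 0, "wx": 0, "wy": 0, "wz": 0, "grip": 50}
  ]
}}

```text
time_s: 13.7
position: [0.462, -0.3831, 0.0487]
tcp_rot: [[0.694, 0.001, 0.72], [-0.72, -0.001, 0.694], [0.001, -1.0, -0.0]]
force: [-0.1, 0.3, -0.4]
opening: 0.58
```

Call:
{"op": "drive_tool", "data": {
  "commands": [
    {"dx": 0, "dy": 0.02, "dz": 0, "wx": 0, "wy": 0, "wz": 0, "grip": 30},
    {"dx": 0, "dy": 0, "dz": 0, "wx": 0, "wy": 0, "wz": 0, "grip": 20},
    {"dx": 0, "dy": 0, "dz": 0, "wx": 0, "wy": 0, "wz": 0, "grip": 5},
    {"dx": 0, "dy": 0, "dz": 0, "wx": 0, "wy": 0, "wz": 0, "grip": 5},
    {"dx": 0, "dy": 0, "dz": 0, "wx": 0, "wy": 0, "wz": 0, "grip": 5},
    {"dx": 0, "dy": 0, "dz": 0, "wx": 0, "wy": 0, "wz": 0, "grip": 5},
    {"dx": 0, "dy": 0, "dz": 0, "wx": 0, "wy": 0, "wz": 0, "grip": 5}
  ]
}}

```text
time_s: 14.58
position: [0.4619, -0.3829, 0.0474]
tcp_rot: [[0.694, 0.0, 0.72], [-0.72, -0.0, 0.694], [0.0, -1.0, -0.0]]
force: [0.6, 0.4, 0.4]
opening: 0.159
```

```bash
python3 -c "
from h import *
s=bot.read_state();print(s['position'],s['force'],s['opening']*87)"
```

```text
[ 0.46188091 -0.38288355  0.04740738] [0.59029567 0.35354034 0.3603246 ] 13.83899282520696
```

Call:
{"op": "drive_tool", "data": {
  "commands": [
    {"dx": 0, "dy": -0.3, "dz": 0, "wx": 0, "wy": 0, "wz": 0, "grip": 5},
    {"dx": 0, "dy": -0.9, "dz": 0, "wx": 0, "wy": 0, "wz": 0, "grip": 5},
    {"dx": 0, "dy": -1, "dz": 0, "wx": 0, "wy": 0, "wz": 0, "grip": 5},
    {"dx": 0, "dy": -1, "dz": 0, "wx": 0, "wy": 0.1, "wz": 0, "grip": 5},
    {"dx": 0, "dy": -0.6, "dz": 0, "wx": 0, "wy": 0.1, "wz": 0, "grip": 5},
    {"dx": 0, "dy": 0, "dz": 0, "wx": 0, "wy": 0.1, "wz": 0, "grip": 5},
    {"dx": 0, "dy": 0, "dz": 0, "wx": 0, "wy": 0.1, "wz": 0, "grip": 5},
    {"dx": 0, "dy": 0, "dz": 0, "wx": 0, "wy": 0.09, "wz": 0, "grip": 5}
  ]
}}

```text
time_s: 15.58
position: [0.4614, -0.3823, 0.2001]
tcp_rot: [[-0.007, -0.0, 1.0], [-1.0, 0.0, -0.007], [-0.0, -1.0, -0.0]]
force: [-0.3, -0.3, -1.0]
opening: 0.158
```

Call:
{"op": "drive_tool", "data": {
  "commands": [
    {"dx": -0.5, "dy": 0, "dz": 0, "wx": 0, "wy": 0, "wz": 0, "grip": 5},
    {"dx": -1, "dy": 0, "dz": 0, "wx": 0, "wy": 0, "wz": 0, "grip": 5},
    {"dx": -1, "dy": 0, "dz": 0, "wx": 0, "wy": 0, "wz": 0, "grip": 5},
    {"dx": -1, "dy": 0, "dz": 0, "wx": 0, "wy": 0, "wz": 0, "grip": 5},
    {"dx": -1, "dy": 0, "dz": 0, "wx": 0, "wy": 0, "wz": 0, "grip": 5},
    {"dx": -1, "dy": 0, "dz": 0, "wx": 0, "wy": 0, "wz": 0, "grip": 5},
    {"dx": -1, "dy": 0, "dz": 0, "wx": 0, "wy": 0, "wz": 0, "grip": 5},
    {"dx": -1, "dy": 0, "dz": 0, "wx": 0, "wy": 0, "wz": 0, "grip": 5}
  ]
}}

```text
time_s: 16.58
position: [0.4612, -0.0801, 0.1997]
tcp_rot: [[0.001, -0.001, 1.0], [-1.0, 0.001, 0.001], [-0.001, -1.0, -0.001]]
force: [-0.2, 0.2, -0.4]
opening: 0.157
```

Call:
{"op": "drive_tool", "data": {
  "commands": [
    {"dx": -1, "dy": 0, "dz": 0, "wx": 0, "wy": 0, "wz": 0, "grip": 5},
    {"dx": -1, "dy": 0, "dz": 0, "wx": 0, "wy": 0, "wz": 0, "grip": 5},
    {"dx": -1, "dy": 0, "dz": 0, "wx": 0, "wy": 0, "wz": 0, "grip": 5},
    {"dx": -1, "dy": 0, "dz": 0, "wx": 0, "wy": 0, "wz": 0, "grip": 5},
    {"dx": -0.6, "dy": 0, "dz": 0, "wx": 0, "wy": 0, "wz": 0, "grip": 5},
    {"dx": 0, "dy": 0, "dz": 0, "wx": 0, "wy": 0, "wz": 0, "grip": 5},
    {"dx": 0, "dy": 0, "dz": 0, "wx": 0, "wy": 0, "wz": 0, "grip": 5}
  ]
}}

```text
time_s: 17.45
position: [0.4621, 0.1013, 0.1995]
tcp_rot: [[-0.0, -0.0, 1.0], [-1.0, -0.0, -0.0], [0.0, -1.0, -0.0]]
force: [0.2, -0.4, -1.7]
opening: 0.156
```

Call:
{"op": "drive_tool", "data": {
  "commands": [
    {"dx": -0.54, "dy": 0.3, "dz": 0.27, "wx": 0, "wy": 0, "wz": 0, "grip": 5},
    {"dx": 0, "dy": 0.5, "dz": 0, "wx": 0, "wy": 0, "wz": 0, "grip": 5},
    {"dx": 0, "dy": 0.5, "dz": 0, "wx": 0, "wy": 0, "wz": 0, "grip": 5},
    {"dx": 0, "dy": 0.2, "dz": 0, "wx": 0, "wy": 0, "wz": 0, "grip": 5},
    {"dx": 0, "dy": 0, "dz": 0, "wx": 0, "wy": 0, "wz": 0, "grip": 5},
    {"dx": 0, "dy": 0, "dz": 0, "wx": 0, "wy": 0, "wz": 0, "grip": 5}
  ]
}}

```text
time_s: 18.2
position: [0.4743, 0.1225, 0.14]
tcp_rot: [[-0.003, 0.001, 1.0], [-1.0, 0.0, -0.003], [-0.0, -1.0, 0.001]]
force: [-0.2, 1.0, -0.8]
opening: 0.158
```

```bash
python3 - <<'E'
from h import *
s=bot.read_state();print(s['position'],s['force'],s['opening']*87)
p=np.mean([cap('scene','s2')[0].astype(float) for _ in range(4)],0); np.save('s2m.npy',p)
q=np.load('acc.npz')['scene']
r=lambda i:cv2.resize(i[190:245,255:310,::-1],None,fx=7,fy=7,interpolation=cv2.INTER_CUBIC)
cv2.imwrite('pics/c4.png',np.clip(np.hstack([r(p),r(q)]),0,255).astype(np.uint8))
t=np.array([*s['position'][:2],0]); 
for z in(.0926,.1166,.085,.055): print(z,proj('scene',[t+[0,0,z]]), ((proj('scene',[t+[0,0,z]])-[255,190]+.5)*7-.5).round())
E
```

```text
[0.47431663 0.12252373 0.13996463] [-0.15114434  1.0354135  -0.81553388] 13.767700171228658
0.0926 [[280.86674826 221.61316338]] [[184. 224.]]
0.1166 [[280.40097881 213.45817979]] [[181. 167.]]
0.085 [[281.01288174 224.16932856]] [[185. 242.]]
0.055 [[281.5834313  234.13829986]] [[189. 312.]]
```

View pics/c4.png

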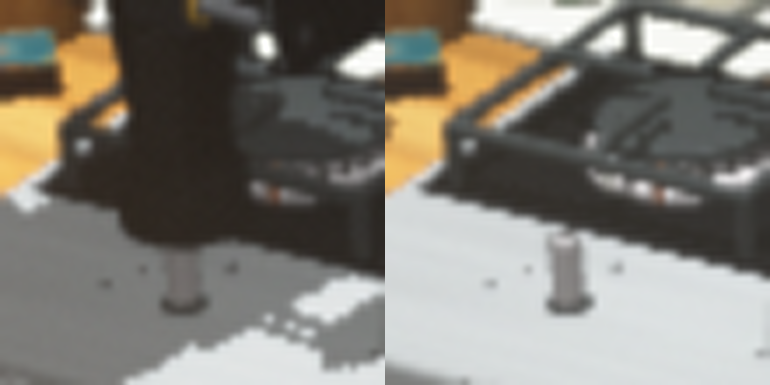

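```bash
python3 - <<'E'
from h import *
p=np.load('s2m.npy'); 
for v in(207,210,213,216,219,221,223,224,225,226): print(v,p[v,266:298].mean(-1).round().astype(int))
t=np.linspace(0,2*np.pi,200)
for nm,(x,y) in dict(tcp=(.4737,.1229),fitshaft=(.4777,.1277)).items():
    for z in(.0926,.1166):
        q=proj('scene',np.c_[x+.026*np.cos(t),y+.026*np.sin(t),np.full(200,z)]); print(nm,z,q.min(0).round(2),q.max(0).round(2), q[q[:,1].argmax()].round(1))
    t2=np.r_[-1,1]; print(proj('scene',[[x,y,.07]]).round(2))
print(np.load('acc.npz')['scene'][226:234,272:290].mean(-1).round().astype(int))
E
```

```text
207 [ 60  65 100 134 172 198 146  60  38  40  39  38  39  39  37  36  36  35
  34  35  35  38  47  52  51  48  50  54  58  63  64  65]
210 [142 138  65  49  51  53  50  44  39  39  39  40  39  39  38  37  37  37
  35  36  35  36  43  54  56  56  55  57  57  57  56  57]
213 [49 43 43 41 41 41 41 40 40 39 38 38 37 38 39 38 37 37 38 37 38 38 37 40
 47 55 55 62 68 70 67 75]
216 [ 45  41  42  41  40  41  41  40  39  40  39  39  39  39  40  40  39  39
  40  40  40  38  38  40  62 116 102  71  56  62  59  55]
219 [110 105  86  64  59  51  40  39  40  39  40  40  40  40  40  41  40  40
  39  39  40  38  38  38  38  42  46  48  49  57  58  59]
221 [121 122 120 122 120 110  56  41  40  39  41  40  42  40  39  40  39  40
  39  39  39  40  38  39  38  39  40  41  41  41  41  40]
223 [121 120 121 120 120 117 103  64  47  41  41  41  41  41  41  39  40  41
  41  41  44  44  45  42  41  40  41  40  39  41  39  41]
224 [122 121 122 120 120 121 118 106  86  62  55  46  47  45  44  44  44  47
  52  57  72  76  82  64  59  53  48  42  42  41  40  39]
225 [124 124 123 122 122 121 121 119 115 110 106  90
[... 392 characters left out ...]
5.17] [279.3 225.2]
fitshaft 0.1166 [269.81 208.18] [289.64 216.94] [278.8 216.9]
[[280.64 228.17]]
[[218 218 216 216 215 209 176 138 136 130 133 184 215 219 219 219 218 220]
 [219 220 219 215 218 213 181 137 134 129 135 186 215 218 217 209 195 217]
 [219 219 212 184 216 215 183 138 134 130 136 186 217 219 214 188 172 214]
 [218 218 217 211 219 218 203 142 134 131 132 171 217 221 220 213 211 219]
 [219 218 218 218 219 219 208 141 134 132 131 170 218 224 224 222 222 222]
 [218 218 219 219 220 218 203 140 135 132 131 165 212 222 224 225 224 224]
 [218 218 218 219 219 212 168 133 133 130 118 118 160 216 223 223 223 224]
 [218 218 217 219 218 205 122 103 118 112 102  99 142 216 223 222 222 223]]
```

The view from the scene camera shows the held knob just above the shaft. Its centre is at crop about 186 and the shaft's at 183, so the knob is 1–1.5 mm too far right in the image. I'll correct that, then lower and feel.

Call:
{"op": "drive_tool", "data": {
  "commands": [
    {"dx": -0.03, "dy": 0.15, "dz": -0.02, "wx": 0, "wy": 0, "wz": 0, "grip": 5},
    {"dx": 0, "dy": 0.1, "dz": 0, "wx": 0, "wy": 0, "wz": 0, "grip": 5},
    {"dx": 0, "dy": 0.05, "dz": 0, "wx": 0, "wy": 0, "wz": 0, "grip": 5},
    {"dx": 0, "dy": 0.03, "dz": 0, "wx": 0, "wy": 0, "wz": 0, "grip": 5},
    {"dx": 0, "dy": 0, "dz": 0, "wx": 0, "wy": 0, "wz": 0, "grip": 5}
  ]
}}

```text
time_s: 19.02
position: [0.4729, 0.1241, 0.1263]
tcp_rot: [[-0.002, -0.0, 1.0], [-1.0, 0.0, -0.002], [-0.0, -1.0, -0.0]]
force: [-0.6, 0.9, 3.7]
opening: 0.158
```

```bash
python3 -c "
from h import *
s=bot.read_state();print(s['position'],s['force'],s['moment'])"
```

```text
[0.47288487 0.12411408 0.12626569] [-0.6495464   0.89175964  3.70709537] [0.11696406 0.33487539 0.02114564]
```

Call:
{"op": "drive_tool", "data": {
  "commands": [
    {"dx": 0, "dy": 0, "dz": 0, "wx": 0, "wy": 0.04, "wz": 0, "grip": 5},
    {"dx": 0, "dy": 0, "dz": 0, "wx": 0, "wy": 0.04, "wz": 0, "grip": 5},
    {"dx": 0, "dy": 0, "dz": 0, "wx": 0, "wy": 0, "wz": 0, "grip": 5}
  ]
}}

```text
time_s: 19.4
position: [0.4731, 0.1243, 0.1264]
tcp_rot: [[-0.127, 0.001, 0.992], [-0.992, 0.0, -0.127], [-0.001, -1.0, 0.0]]
force: [-0.7, 1.8, 4.9]
opening: 0.159
```

Call:
{"op": "drive_tool", "data": {
  "commands": [
    {"dx": 0, "dy": 0, "dz": 0, "wx": 0, "wy": 0.04, "wz": 0, "grip": 5},
    {"dx": 0, "dy": 0, "dz": 0, "wx": 0, "wy": 0.04, "wz": 0, "grip": 5},
    {"dx": 0, "dy": 0, "dz": 0, "wx": 0, "wy": 0, "wz": 0, "grip": 5}
  ]
}}

```text
time_s: 19.77
position: [0.4734, 0.1243, 0.1263]
tcp_rot: [[-0.25, 0.001, 0.968], [-0.968, 0.0, -0.25], [-0.001, -1.0, 0.001]]
force: [-0.6, 1.0, 4.8]
opening: 0.158
```

```bash
python3 -c "
from h import *
s=bot.read_state();print(s['position'],s['force'],s['moment'])"
```

```text
[0.47335661 0.12427386 0.12634978] [-0.58896052  0.96740776  4.79747337] [0.45696825 0.24231009 0.05950233]
```

Call:
{"op": "drive_tool", "data": {
  "commands": [
    {"dx": 0, "dy": 0, "dz": 0, "wx": 0, "wy": -0.08, "wz": 0, "grip": 5},
    {"dx": 0, "dy": 0, "dz": 0, "wx": 0, "wy": -0.08, "wz": 0, "grip": 5},
    {"dx": 0, "dy": 0, "dz": 0, "wx": 0, "wy": -0.04, "wz": 0, "grip": 5},
    {"dx": 0, "dy": 0, "dz": 0, "wx": 0, "wy": -0.04, "wz": 0, "grip": 5},
    {"dx": 0, "dy": 0, "dz": 0, "wx": 0, "wy": 0, "wz": 0, "grip": 5}
  ]
}}

```text
time_s: 20.4
position: [0.4728, 0.1236, 0.1262]
tcp_rot: [[0.124, -0.0, 0.992], [-0.992, -0.001, 0.124], [0.001, -1.0, -0.0]]
force: [-0.8, -0.4, 4.5]
opening: 0.161
```

Call:
{"op": "drive_tool", "data": {
  "commands": [
    {"dx": 0, "dy": 0, "dz": 0, "wx": 0, "wy": -0.04, "wz": 0, "grip": 5},
    {"dx": 0, "dy": 0, "dz": 0, "wx": 0, "wy": -0.04, "wz": 0, "grip": 5},
    {"dx": 0, "dy": 0, "dz": 0, "wx": 0, "wy": 0, "wz": 0, "grip": 5}
  ]
}}

```text
time_s: 20.78
position: [0.4734, 0.1242, 0.126]
tcp_rot: [[0.245, 0.001, 0.969], [-0.969, 0.001, 0.245], [-0.0, -1.0, 0.001]]
force: [0.1, 2.5, -0.6]
opening: 0.16
```

Call:
{"op": "drive_tool", "data": {
  "commands": [
    {"dx": 0, "dy": 0, "dz": 0, "wx": 0, "wy": -0.04, "wz": 0, "grip": 5},
    {"dx": 0, "dy": 0, "dz": 0, "wx": 0, "wy": -0.04, "wz": 0, "grip": 5},
    {"dx": 0, "dy": 0, "dz": 0, "wx": 0, "wy": 0, "wz": 0, "grip": 5}
  ]
}}

```text
time_s: 21.15
position: [0.4732, 0.124, 0.1258]
tcp_rot: [[0.364, 0.0, 0.931], [-0.931, 0.0, 0.364], [0.0, -1.0, 0.0]]
force: [1.1, 1.1, -0.5]
opening: 0.153
```

```bash
python3 -c "
from h import *
s=bot.read_state();print(s['position'],s['force'],s['moment'])"
```

```text
[0.47319307 0.12403626 0.12581352] [ 1.09682202  1.07784774 -0.49989295] [0.15432286 0.00340166 0.00330537]
```

Between 7° and 14° the vertical force fell from 4.5 N to the free value, so the flats have met. I'll lower further.

Call:
{"op": "drive_tool", "data": {
  "commands": [
    {"dx": 0, "dy": 0.1, "dz": 0, "wx": 0, "wy": 0.03, "wz": 0, "grip": 5},
    {"dx": 0, "dy": 0.1, "dz": 0, "wx": 0, "wy": 0, "wz": 0, "grip": 5},
    {"dx": 0, "dy": 0.05, "dz": 0, "wx": 0, "wy": 0, "wz": 0, "grip": 5},
    {"dx": 0, "dy": 0, "dz": 0, "wx": 0, "wy": 0, "wz": 0, "grip": 5}
  ]
}}

```text
time_s: 21.65
position: [0.4733, 0.1241, 0.1159]
tcp_rot: [[0.322, 0.001, 0.947], [-0.947, 0.0, 0.322], [-0.0, -1.0, 0.001]]
force: [1.1, 2.3, -1.7]
opening: 0.155
```

```bash
python3 -c "
from h import *
s=bot.read_state();print(s['position'],s['force'],s['moment'])"
```

```text
[0.4732898  0.12413862 0.11594051] [ 1.07199619  2.28972604 -1.71488879] [ 0.33007429 -0.20351608 -0.0106779 ]
```

Call:
{"op": "drive_tool", "data": {
  "commands": [
    {"dx": -0.01, "dy": 0.05, "dz": 0.01, "wx": 0, "wy": 0, "wz": 0, "grip": 5},
    {"dx": 0, "dy": 0.05, "dz": 0, "wx": 0, "wy": 0, "wz": 0, "grip": 5},
    {"dx": 0, "dy": 0, "dz": 0, "wx": 0, "wy": 0, "wz": 0, "grip": 5}
  ]
}}

```text
time_s: 22.02
position: [0.4733, 0.1243, 0.1121]
tcp_rot: [[0.322, 0.0, 0.947], [-0.947, -0.0, 0.322], [0.0, -1.0, 0.0]]
force: [1.3, 0.2, -0.5]
opening: 0.158
```

Call:
{"op": "drive_tool", "data": {
  "commands": [
    {"dx": 0, "dy": 0.05, "dz": 0, "wx": 0, "wy": 0, "wz": 0, "grip": 5},
    {"dx": 0, "dy": 0.05, "dz": 0, "wx": 0, "wy": 0, "wz": 0, "grip": 5},
    {"dx": 0, "dy": 0, "dz": 0, "wx": 0, "wy": 0, "wz": 0, "grip": 5}
  ]
}}

```text
time_s: 22.4
position: [0.4734, 0.1244, 0.1083]
tcp_rot: [[0.322, 0.0, 0.947], [-0.947, -0.0, 0.322], [0.0, -1.0, 0.0]]
force: [1.5, -0.6, 4.7]
opening: 0.16
```

```bash
python3 -c "
from h import *
s=bot.read_state();print(s['position'],s['force'],s['moment'])"
```

```text
[0.47336576 0.12437935 0.10830591] [ 1.50792055 -0.63369012  4.67500255] [-0.24028908  0.05606363 -0.01410168]
```

Call:
{"op": "drive_tool", "data": {
  "commands": [
    {"dx": 0, "dy": 0.04, "dz": 0, "wx": 0, "wy": 0, "wz": 0, "grip": 5},
    {"dx": 0, "dy": 0.04, "dz": 0, "wx": 0, "wy": 0, "wz": 0, "grip": 5},
    {"dx": 0, "dy": 0, "dz": 0, "wx": 0, "wy": 0, "wz": 0, "grip": 5},
    {"dx": 0, "dy": 0, "dz": 0, "wx": 0, "wy": 0, "wz": 0, "grip": 5}
  ]
}}

```text
time_s: 22.9
position: [0.4734, 0.1244, 0.1053]
tcp_rot: [[0.322, 0.001, 0.947], [-0.947, -0.0, 0.322], [0.0, -1.0, 0.0]]
force: [0.8, -1.2, 7.8]
opening: 0.155
```

```bash
python3 - <<'E'
from h import *
F=[];
for i in range(6):
    p,_=cap('scene' if i<5 else 'top','s3' if i<5 else 't3'); s=bot.read_state(); F.append([*s['position'],*s['force']])
print(np.mean(F,0).round(4),s['opening'])
a=np.load('s3.npz')['p'];b=np.load('t3.npz')['p']
r=lambda i,s:cv2.resize(i[...,::-1],None,fx=s,fy=s,interpolation=cv2.INTER_CUBIC)
cv2.imwrite('pics/c5.png',np.hstack([r(a[150:270,215:335],3.3),r(b[180:300,170:290],3.3)]))
E
```

```text
[ 0.4734  0.1244  0.1054  0.0943 -0.7267  6.6311] 0.15690034489288382
```

View pics/c5.png

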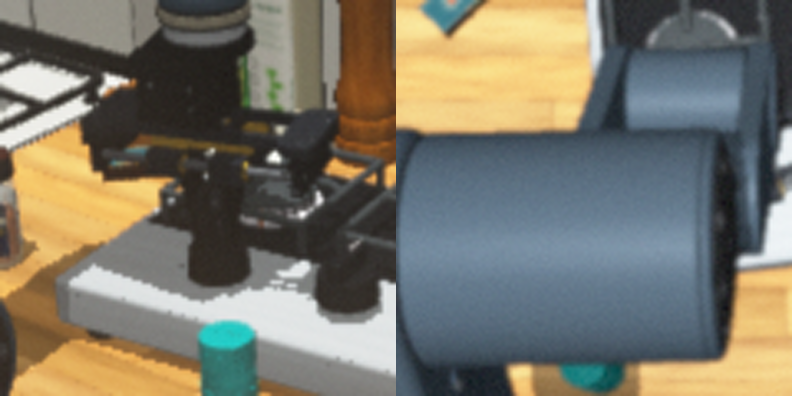

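The knob now sits low over the panel in the gripper (crop about (218,265)), and the jar stands at the left edge of the crop. The force rises about 0.8 N/mm, as the spring should. I'll push 1 mm more for margin.

Call:
{"op": "drive_tool", "data": {
  "commands": [
    {"dx": 0, "dy": 0.025, "dz": 0, "wx": 0, "wy": 0, "wz": 0, "grip": 5},
    {"dx": 0, "dy": 0, "dz": 0, "wx": 0, "wy": 0, "wz": 0, "grip": 5},
    {"dx": 0, "dy": 0, "dz": 0, "wx": 0, "wy": 0, "wz": 0, "grip": 5}
  ]
}}

```text
time_s: 23.58
position: [0.4734, 0.1244, 0.1049]
tcp_rot: [[0.322, 0.001, 0.947], [-0.947, -0.0, 0.322], [0.001, -1.0, 0.001]]
force: [-0.4, -0.4, 10.4]
opening: 0.16
```

```bash
python3 - <<'E'
from h import *
F=[];
for i in range(6):
    p,d=cap('scene','s4'); s=bot.read_state(); F.append([*s['position'],*s['force'],*s['moment']])
print(np.mean(F,0).round(4),s['opening'])
r=lambda i,s:cv2.resize(i[...,::-1],None,fx=s,fy=s,interpolation=cv2.INTER_CUBIC)
cv2.imwrite('pics/c6.png',np.hstack([r(p[180:250,190:260],5.6),r(p[200:250,255:305],7.84)]))
E
```

```text
[ 4.73400e-01  1.24400e-01  1.04800e-01 -5.17900e-01 -1.07540e+00
  1.06811e+01 -2.24200e-01  2.17500e-01 -6.80000e-03] 0.15554394666188245
```

View pics/c6.png

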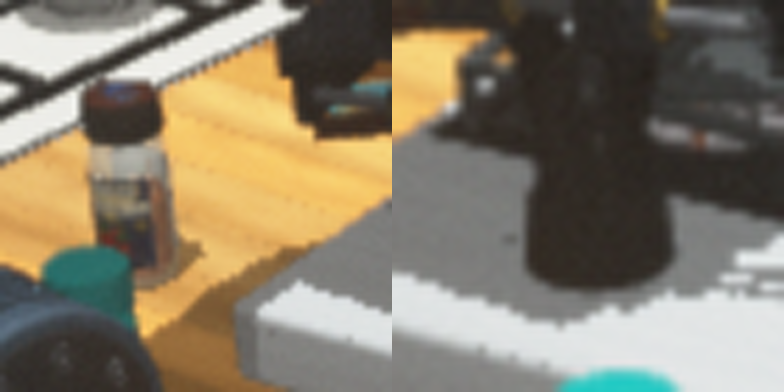

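The jar stands upright on the worktop (crop (130,190)), and the knob's skirt is almost on the panel (crop (600,285)). The push is about 11 N, above the spring's 8.4 N, so the shaft is at its stop. Handing in.

```bash
python3 -c "
from rig import workorder,bot
print(workorder.hand_in()); s=bot.read_state(); print(s['time_s'],s['position'],s['force'],s['opening'])"
```

```text
the job is handed in; nothing more can be done
None
the job is handed in; nothing more can be done
```

I handed the job in with the knob home on the bare left tap, pressed to its stop and still held. The jar stands upright on the worktop. No verdict was reported.

- **Jar:** I moved it from the hob to the free worktop on the left. The last scene picture shows it upright and well clear of the gripper.
- **Fitting the knob:** I gripped it by its bar and felt for the shaft's flat while pressing lightly. With the pointer between 7° and 14° from world x, the upward force fell from about 4.5 N to nothing. The knob then slid freely to the expected home height at about 19°.
- **Pressing in:** From home the force rose about 0.8 N per mm, close to the spring's 0.7. The last mean push was about 11 N at tool height 0.105 m; the stop is at 8.4 N. The fingers were about 13.7 mm apart on the 14 mm bar.

**Disagreements and gaps:**
- **Flat angle:** The camera fit put it at about 0° (top view alone about -30°), but by feel it lay around 14–21°.
- **Shaft position:** The two cameras' fits differed by about 7 mm, so I relied on feel for the final fit.
- **Not seen directly:** In the last views the gripper hid the bore and the flat. That the knob is fully home rests on heights and forces. I also did not check the ramekin, lemon and matchbox in a final picture; the arm did not go near them.

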